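# Clamp the dish carriage at its end stop

### The arm

A 6-joint arm with a two-finger parallel gripper is mounted at the origin on the work surface. World frame = base frame: x ahead of the robot, y to its left, z up, the work surface at z = 0. Lengths are in mm, angles in rad, forces in N, time in s.
With the tool pointing down it reaches from about 325 to 875 mm from the base axis. Payload 4.4 kg.
Tool frame: the origin (TCP) lies on the centre line of the jaws, within the pads' length; the fingertips stand ahead of it and the grasp point (between the pads) lies 6 mm ahead of it (ctrl.tcp_to_tips is the z of the fingertips in the tool frame, in mm); z points along the fingers, y is the line along which they close (so a half turn about z gives the same grasp; the last joint's range is limited). The gripper opens to 85 mm and grips with 20 to 120 N. Pads are 22 mm wide; open, the fingers measure 114 mm over their backs; the gripper's body (76 mm by 85 mm) begins 54 mm behind the grasp point. The pads swing forward as they close: fully open they stand 13 mm farther back than shut.
Start: joints at [-1.29, 0.207, 1.542, -0, 1.393, -0.15], TCP at [240.63, -522.231, 256.282] pointing down, gripper open.
Joint ranges: [-2.73, 2.73], [-0.86, 2.22], [0.23, 2.46], [-1.11, 4.25], [0.08, 2.63], [-2.82, 2.82]. Speed limits (rad/s): [2.79, 2.79, 3.14, 3.14, 3.14, 3.14].

### API

Orientations are given as a 3x3 rotation matrix whose columns are the frame's x, y, z axes.
In Python, from plant import ctrl, sensors, optics gives the robot as it stands. Calls block until the motion is done:
- ctrl.move_ptp(position, orientation): joint-space move of the TCP to a pose.
- ctrl.move_l(position, rot=None, vel=150, threshold=None): straight line of the TCP; rot=None keeps the orientation; vel is the mean speed in mm/s. With threshold (N) it stops when the force on the tool has changed by that much, and returns True; else False.
- ctrl.set_joints(angles): joint-space move.
- ctrl.gripper_to(opening, force=None): finger opening in mm; force is the grip in N (None keeps the last); returns when the fingers have stopped.
- ctrl.hold(seconds).
- ctrl.solve_ik(position, orientation): joint angles nearest the present ones, or None.
- sensors.read_state(): the state.
- optics.grab_frame(name): name is "side" or "top" or "wrist"; returns (picture, depth): 420x560x3 uint8, red, green, blue; 420x560 float32, mm along the optical axis (not along the pixel's ray), 0 where there is no reading.
- optics.camera_params(name): a dict with "mtx" (3x3 intrinsics, pixels), "R" (3x3) and "t" (3): a world point X has camera coordinates R X + t; the wrist camera has in their place "T_tool_cam" (4x4, takes a point from camera to tool coordinates, whose origin is the TCP and whose axes are the flange's). Camera axes: x right, y down, z forward; pixel columns grow to the right and rows downward; lengths in mm; the calibration is good to about 2 mm. A picture is of the moment at which its call begins: read the wrist's pose just before it. camera_params takes no time and is no camera call.
A pose or a line that the arm cannot do raises ctrl.MotionError and nothing moves.
- ctrl.finish_job(): hands the job in; it is judged then, once.
The state is a dict: "t": time; "q": joint angles; "qvel": joint speeds; "tau": joint torques, N m; "eef_pos": TCP position; "eef_rot": TCP orientation; "force": force on the tool from outside, world axes, zero at the start; "wrist_torque": the same for the moment, N m; "grip_width": finger opening in mm; "grasp_force": force on a finger pad.
Only numpy, scipy, OpenCV 4.12 (cv2) and the standard library are available. Lean on these libraries where they do the work, as an engineer would, in place of code of your own. Each camera call takes 0.05 s, during which the arm holds its last target. There are 200 camera calls.

### The job

Slide the carriage that carries the round dish along its rail until it rests against the rail's end stop, then lock it there by turning its clamp knob a quarter turn clockwise (seen from above), so that the knob's grip bar lies square across the rail. Leave the other carriage, with the rectangular slide tray, as it is.

Things in the scene. Friction and masses are not known exactly. Their poses are not given: they have to be found in the camera images.
- dish_knob (a joint): clamp knob of the dish carriage, rad: 0 = grip bar along the rail (loose), grows clockwise seen from above to a hard stop at 1.57 = bar square across the rail (locked). It turns at 0.1 N m to 0.45, then the clamp bites: up to 0.4 N m, easing past 1.15, where it snaps locked (let go earlier, it may ease back); the carriage then drags at over 15 N. Loose it slides at 3 N, also by its knob.
- dish_knob_grip (a point): on that knob's axis, 85 mm above the bench, mid-grip; x along the grip bar (turns with it), z up. Black bar 44 mm long, 14 thick, from 24 mm below to 14 above this point, on a 40 mm disc. Cream carriage plate: 66 mm wide, top 50 mm below, from 30 mm behind the knob axis to 105 ahead (stop side); its round clear dish, 60 mm wide, has its centre 70 mm ahead and rim 35 mm below this point.
- dish_stop (a point): middle of the face of the end stop (dark steel upright, 60 mm wide and high) of the dish carriage's rail, 40 mm above the bench; x along the rail in the direction the carriage must slide, z up. The stop is at the end farther from the robot; the aluminium rail, 360 mm long, 44 wide, is fixed. With the carriage home the knob's axis is 105 mm before this point along x.
- tray_knob_tip (a point): end of the grip bar of the other, equal knob (22 mm from its axis, 85 mm above the bench), on a like carriage on a second, equal rail; that carriage carries a rectangular white tray with two glass slides instead of the dish and is to be left alone.

How it is judged (in metres and radians):
On the way, in this order (a step that is already met when the one before it is completed fails the run):
1. the dish carriage is within 14 mm of its end stop while its knob is still loose (turned less than 0.7 rad) (x of dish_knob_grip in the frame of dish_stop above -0.119 m and value of joint dish_knob below 0.7 rad), for 0.1 s.
2. its knob is turned to within 20 degrees of square across the rail (value of joint dish_knob above 1.22 rad), for 0.2 s.
At the end, for the whole second after the job is handed in: The dish carriage stands within 14 mm of its end stop, its knob turned clockwise past 1.22 rad (bar within 20 degrees of square across the rail), and the other carriage and its knob are where they were, within 12 mm at the end of the knob's bar (x of dish_knob_grip in the frame of dish_stop above -0.119 m and value of joint dish_knob above 1.22 rad and distance of tray_knob_tip from where it was at the start of the episode below 0.012 m); the robot touches nothing.
It fails at once if the tray carriage or its knob is moved by more than 12 mm (distance of tray_knob_tip from where it was at the start of the episode above 0.012 m).
It also fails if it takes over 32 s, if anything falls off the work surface, if the arm or the gripper's body presses on something with over 40 N, if the wrist force passes 120 N, or if a joint passes its speed limit or range.

## Working session

There is one attempt and no reset: what is moved stays moved. The work goes in short steps, each a Python script; the robot and the scene stay as the last script left them, time stands still between calls to the robot, and variables do not carry over. Pictures are saved under pics/ and viewed, at most 10 in all, crops included, and the job is handed in when it is done.

```bash
mkdir -p pics; ls
python3 - <<'E'
from plant import ctrl,sensors,optics
import cv2,numpy as np
for n in("top","side"):
    p,d=optics.grab_frame(n); cv2.imwrite(f"pics/{n}0.png",p[:,:,::-1]); np.savez(f"{n}0.npz",p=p,d=d)
    print(n,{k:np.round(v,3).tolist() for k,v in optics.camera_params(n).items()})
print(ctrl.tcp_to_tips,sensors.read_state()["t"])
E
```

```text
pics
top {'mtx': [[425.741, 0.0, 283.787], [0.0, 425.741, 205.551], [0.0, 0.0, 1.0]], 'R': [[0.03, -0.999, 0.03], [-0.984, -0.035, -0.175], [0.176, -0.024, -0.984]], 't': [-44.362, 612.306, 756.397]}
side {'mtx': [[455.204, 0.0, 280.97], [0.0, 455.204, 209.758], [0.0, 0.0, 1.0]], 'R': [[0.931, -0.366, 0.007], [-0.251, -0.654, -0.714], [0.266, 0.663, -0.7]], 't': [-574.022, 213.749, 826.142]}
25.0 0.1
```

View pics/top0.png

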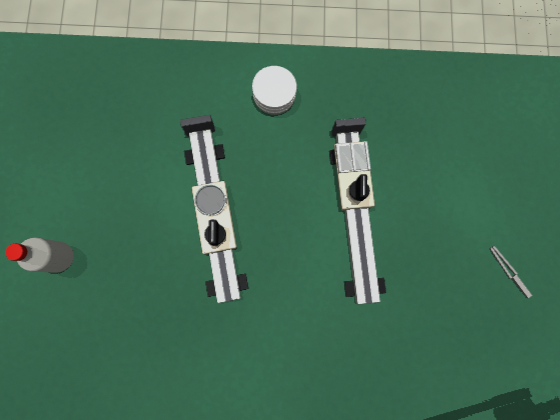

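View pics/side0.png

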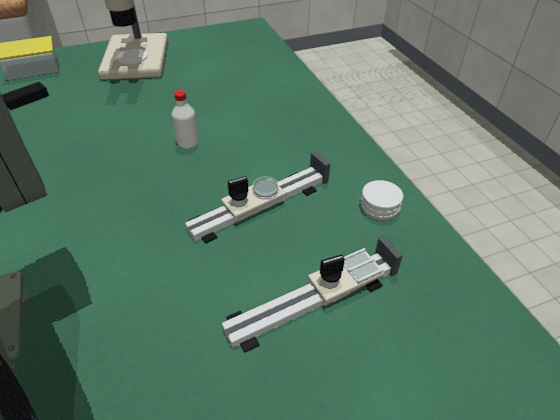

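The top view shows the dish carriage on the left: knob near (215,233), dish (210,200), stop (198,125). The tray carriage is on the right, with its knob at (360,188). In the side view, the dish knob is at (238,188), its stop at (320,168) and the tray knob at (332,268).

```bash
cat > h.py <<'E'
import numpy as np,cv2
from plant import ctrl,sensors,optics
def cloud(d,c):
    v,u=np.mgrid[:d.shape[0],:d.shape[1]]
    r=np.stack([u,v,np.ones_like(u)],-1)@np.linalg.inv(c["mtx"]).T
    return (r*d[...,None]-c["t"])@c["R"]     # R^T (Xc-t)
def plane(uv,z,c):
    r=np.c_[np.atleast_2d(uv),np.ones(len(np.atleast_2d(uv)))]@np.linalg.inv(c["mtx"]).T@c["R"]
    o=-c["R"].T@c["t"]; return o+r*((z-o[2])/r[:,2])[:,None]
def tri(obs):
    A=np.zeros((3,3));b=np.zeros(3)
    for uv,c in obs:
        o=-c["R"].T@c["t"]; r=plane(uv,0,c)[0]-o; r/=np.linalg.norm(r); P=np.eye(3)-np.outer(r,r);A+=P;b+=P@o
    return np.linalg.solve(A,b)
E
python3 - <<'E'
from h import *
box={"top":{"knob":(200,215,232,250),"stop":(178,112,220,136),"plate":(185,178,242,256),"tknob":(345,170,375,205)},
"side":{"knob":(225,172,252,212),"stop":(305,150,334,184),"plate":(215,172,290,220),"tknob":(317,250,348,290)}}
for n in box:
    f=np.load(n+"0.npz");p=f["p"].astype(int);c=optics.camera_params(n);X=cloud(f["d"].astype(float),c)
    for k,(a,b,e,g) in box[n].items():
        P=p[b:g,a:e];Y=X[b:g,a:e]; ok=f["d"][b:g,a:e]>0
        z=Y[...,2]
        if k=="plate": m=ok&(z>28)&(z<42)&(P.min(-1)>120)
        elif k=="stop": m=ok&(z>40)&(P.max(-1)<110)
        else: m=ok&(z>88)&(P.max(-1)<110)
        q=Y[m];v,u=np.nonzero(m);print(n,k,m.sum(),"px",np.round([u.mean()+a,v.mean()+b],1),"mean",q.mean(0).round(1),"zpct",np.percentile(q[:,2],[5,50,95]).round(1))
        if k in("stop",): m2=ok&(z>60-6)&(P.max(-1)<110);q=Y[m2];print("  top part",len(q),q.mean(0).round(1))
        r=cv2.minAreaRect(q[:,:2].astype(np.float32));print("  rect",np.round(r[0],1),np.round(r[1],1),round(r[2],1))
        w,V=np.linalg.eigh(np.cov(q[:,:2].T));print("  main axis deg",np.degrees(np.arctan2(V[1,1],V[0,1])).round(1),"sd",np.sqrt(w).round(1))
E
```

```text
top knob 181 px [212.2 232.2] mean [553.4 102.5  97.5] zpct [ 91.3  98.2 100.9]
  rect [554.1 103.3] [42.5 14.1] 2.7
  main axis deg -178.1 sd [ 4.6 12.6]
top stop 331 px [195.9 121.9] mean [773.3 153.   56. ] zpct [42.3 58.5 61.7]
  top part 244 [774.7 153.7  59.3]
  rect [775.6 154.1] [16.3 59.2] 12.3
  main axis deg 102.6 sd [ 4.6 17.1]
top plate 1611 px [213.5 215.2] mean [593.2 110.6  36.4] zpct [32.8 36.  40.6]
  rect [591.5 111.7] [134.3  65.1] 13.0
  main axis deg -167.4 sd [20.2 38.3]
top tknob 155 px [362.1 186. ] mean [ 647.1 -165.2   97.6] zpct [ 94.   98.  100.2]
  rect [ 648.3 -165.9] [13.6 43.5] 89.8
  main axis deg 179.1 sd [ 4.5 13.1]
side knob 141 px [236.8 182.1] mean [553.7  99.3  96.1] zpct [ 88.7  96.9 101.6]
  rect [554.8 103.1] [44.  18.3] 3.4
  main axis deg -178.2 sd [ 4.  13.2]
side stop 231 px [319.4 161. ] mean [773.7 148.7  54.7] zpct [42.  56.9 63. ]
  top part 136 [774.7 150.4  60. ]
  rect [775.6 152.6] [16.  59.8] 12.6
  main axis deg 104.3 sd [ 4.4 18.1]
side plate 761 px [254.1 197.2] mean [592.1 102.7  37. ] zpct [33.1 36.7 41.3]
  rect [591.5 110.8] [134.6  68.6] 13.6
  main axis deg -166.4 sd [18.8 39.6]
side tknob 188 px [331.4 261.8] mean [ 646.4 -170.1   96.7] zpct [ 89.4  98.  101.3]
  rect [ 648.5 -167.7] [14.7 43.9] 88.8
  main axis deg 177.8 sd [ 4.3 13.1]
```

Run:
```python
import cv2,numpy as np
t=cv2.imread("pics/top0.png")[105:265,160:260];s=cv2.imread("pics/side0.png")[145:245,185:345]
o=np.zeros((600,800,3),np.uint8);o[:,:375]=cv2.resize(t,(375,600),interpolation=2);o[:262,380:800]=cv2.resize(s,(420,262),interpolation=2);cv2.imwrite("pics/crop.png",o)
```

```text
(no output)
```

View pics/crop.png

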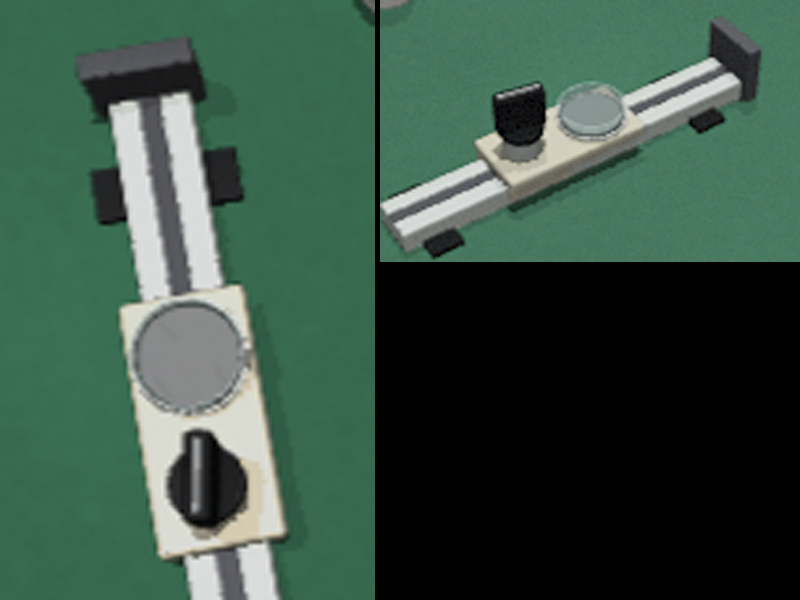

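Both views agree. The knob axis is near (554.6,103.1), with its bar top at about 98–99 and bar yaw at about 2.7°. The rail yaw is about 12.8°, the stop face is near (767.8,151.5), and home for the knob is near (665.4,128.2). The crop shows the bar turned slightly clockwise of the rail (loose) and a clear path to the stop. Next is the IK check, then approach and grasp.

```bash
cat >> h.py <<'E'
def R(deg):
    a=np.radians(deg);c,s=np.cos(a),np.sin(a);return np.array([[c,s,0],[s,-c,0],[0,0,-1.]])
K=np.array([554.6,103.1,92.]);ux=np.array([np.cos(np.radians(12.8)),np.sin(np.radians(12.8)),0]);H=K+ux*113.7
def st(l=""):
    s=sensors.read_state();print(l,"t",round(s["t"],2),"p",np.round(s["eef_pos"],1),"yaw",np.degrees(np.arctan2(s["eef_rot"][1][0],s["eef_rot"][0][0])).round(1),"F",np.round(s["force"],1),"T",np.round(s["wrist_torque"],2),"w",round(float(s["grip_width"]),1),"gf",np.round(s["grasp_force"],1))
E
python3 - <<'E'
from h import *
best=None
for o in(0,180):
    qs=[ctrl.solve_ik(p,R(y+o)) for p,y in((K,2.7),(H,2.7),(H,-40),(H,-84))]
    print(o,[None if q is None else round(float(q[5]),2) for q in qs])
    if all(q is not None for q in qs):
        m=max(abs(q[5]) for q in qs)
        if best is None or m<best[0]: best=(m,o)
o=best[1];print("use",o);open("o.txt","w").write(str(o))
ctrl.move_ptp(K+[0,0,90],R(2.7+o));st("above")
ctrl.gripper_to(50,100)
ctrl.move_l(K,vel=100,threshold=15);st("down")
p,d=optics.grab_frame("side");cv2.imwrite("pics/s1.png",cv2.resize(p[120:260,150:350,::-1],(800,560)))
E
```

```text
0 [1.55, 1.59, 2.33, None]
180 [-1.59, -1.56, -0.81, -0.04]
use 180
above t 2.59 p [554.9 102.2 182.1] yaw -177.4 F [ 1.1 -1.1 -0.1] T [-0.03 -0.02 -0.01] w 85.6 gf 0.0
down t 4.08 p [555.3 103.1  92.8] yaw -177.3 F [-0.3 -0.2  0.4] T [-0.01 -0.   -0.01] w 50.1 gf 0.0
```

View pics/s1.png

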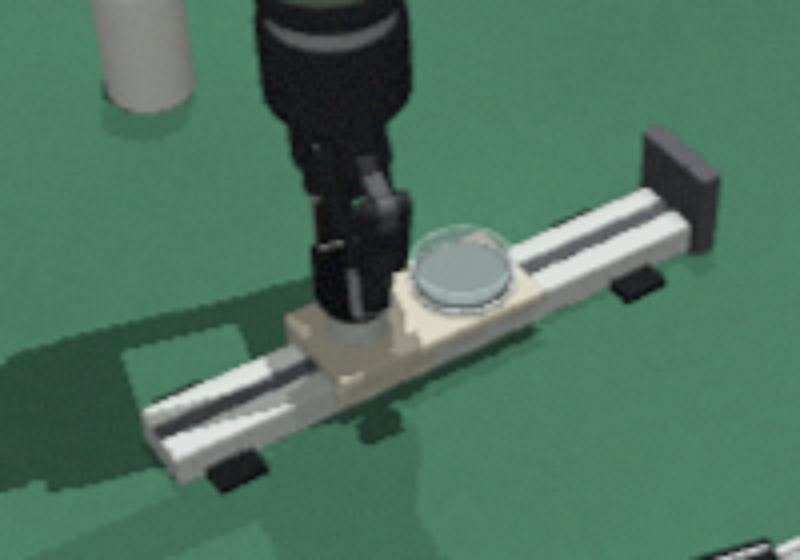

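The fingers straddle the knob at crop position (360,280). They are clear of the dish at (462,262), and the rail ahead is free. Now I'll close and slide.

Run:
```python
from h import *
ctrl.gripper_to(8,100);st("grip")
h=ctrl.move_l(K+ux*100,vel=60,threshold=30);st(f"slid {h}")
if not h:
    h=ctrl.move_l(K+ux*128,vel=25,threshold=18);st(f"home {h}")
p=sensors.read_state()["eef_pos"];print("along",(np.array(p)-K)@ux)
p,d=optics.grab_frame("side");cv2.imwrite("pics/s2.png",cv2.resize(p[100:240,200:400,::-1],(800,560)))
```

```text
grip t 4.56 p [555.  103.3  92.8] yaw -177.3 F [-1.5 -0.1  4.5] T [ 0.05  0.17 -0.  ] w 12.8 gf 97.7
slid False t 6.38 p [652.3 125.5  92.8] yaw -177.3 F [-2.2  1.2  5.6] T [ 0.07  0.3  -0.07] w 13.1 gf 98.1
home True t 7.14 p [666.9 128.8  92.8] yaw -177.3 F [-2.2 -0.3  4.8] T [-0.05  0.04 -0.1 ] w 12.5 gf 98.0
along 115.18866552778171
```

View pics/s2.png

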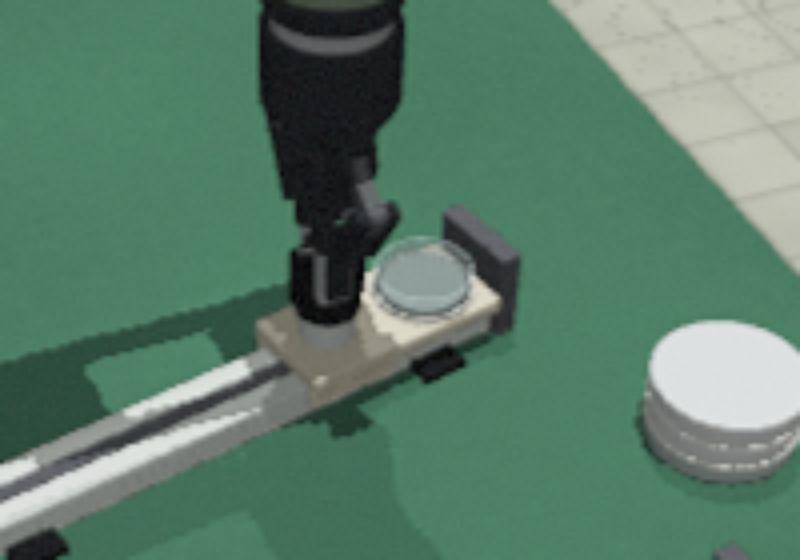

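The carriage is against the stop: the plate edge at crop (495,300) meets the upright at (505,290). The contact came at 115 mm of travel, close to the 113.7 expected. Next I'll turn the knob clockwise in steps, to a yaw of about -79°.

Run:
```python
from h import *
P=np.array(sensors.read_state()["eef_pos"])-[0,0,0]
ctrl.gripper_to(8,118)
for y in (-12,-27,-42,-55,-67,-75,-79):
    ctrl.move_l(P,R(y+180));st(y)
    s=sensors.read_state()
    if abs(s["wrist_torque"][2])>2: print("stop");break
```

```text
-12 t 7.82 p [666.6 128.9  92.9] yaw 168.1 F [-2.1 -0.6  4.5] T [-0.    0.31 -0.08] w 12.4 gf 116.5
-27 t 8.22 p [666.6 129.   92.9] yaw 153.2 F [-2.1  0.2  4.8] T [0.14 0.34 0.07] w 12.3 gf 116.7
-42 t 8.63 p [666.7 129.1  92.9] yaw 138.2 F [-2.8  1.9  5.2] T [0.19 0.44 0.05] w 12.2 gf 116.6
-55 t 9.01 p [665.9 129.   92.9] yaw 125.1 F [-5.3  0.5  7.6] T [0.09 1.08 0.03] w 12.5 gf 117.0
-67 t 9.37 p [666.3 129.2  92.8] yaw 113.1 F [-3.7  1.6  5.6] T [ 0.21  0.59 -0.1 ] w 12.2 gf 116.8
-75 t 9.66 p [666.8 129.3  92.9] yaw 105.2 F [-3.   3.3  4.2] T [ 0.38  0.39 -0.1 ] w 12.4 gf 116.6
-79 t 9.91 p [667.  129.3  92.9] yaw 101.3 F [-2.   2.8  3.4] T [0.48 0.21 0.71] w 12.6 gf 116.9
```

The torque rise at -79° fits the hard stop. I'll release, retreat and check.

Run:
```python
from h import *
P=np.array(sensors.read_state()["eef_pos"])
ctrl.move_l(P,R(-77+180))
ctrl.gripper_to(45);ctrl.move_l(P+[0,0,110],vel=150)
ctrl.move_ptp([450,-60,260],R(103));ctrl.hold(.3);st()
for n,b in(("top",(180,100,250,225)),("side",(255,140,320,200))):
    p,d=optics.grab_frame(n);cv2.imwrite(f"pics/{n}9.png",p[:,:,::-1]);X=cloud(d.astype(float),optics.camera_params(n))
    for k,xy in(("dish",H[:2]),("tray",(648.4,-166.8))):
        m=(d>0)&(p.max(-1)<110)&(X[...,2]>88)&(X[...,2]<105)&(np.hypot(X[...,0]-xy[0],X[...,1]-xy[1])<40);q=X[m]
        r=cv2.minAreaRect(q[:,:2].astype(np.float32));w,V=np.linalg.eigh(np.cov(q[:,:2].T));print(n,k,len(q),np.round(r[0],1),np.round(r[1],1),"ang",np.round(r[2],1),"axis",np.degrees(np.arctan2(V[1,1],V[0,1])).round(1))
```

```text
t 12.88 p [450.5 -59.6 259.8] yaw 103.1 F [ 0.   0.4 -0.7] T [ 0.02 -0.02  0.05] w 45.1 gf 0.0
top dish 173 [665.7 128.3] [13.7 43.2] ang 13.2 axis 103.7
top tray 152 [ 648.3 -165.8] [44.4 13.5] ang 0.2 axis 179.5
side dish 110 [666.3 127.5] [15.4 45. ] ang 14.4 axis 105.9
side tray 184 [ 648.2 -167.2] [16.4 43.2] ang 87.6 axis 177.5
```

View pics/top9.png

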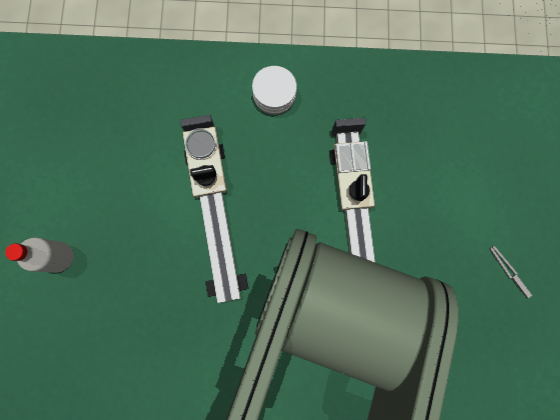

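The dish carriage is home: its plate meets the stop at (198,125), and its bar at (204,172) lies square across the rail (103.5° against 102.8°). The tray knob at (360,188) has not moved, and the arm is clear.

```bash
python3 -c "
from plant import ctrl
print(ctrl.finish_job())"
```

```text
the job is handed in; nothing more can be done
None
```

I slid the dish carriage to its end stop and locked it with the knob square across the rail. The tray carriage was left untouched, and I handed the job in at about 13 s (the hand-in call gave no verdict).

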